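# Steaming done: gas off under the steamer, stock pot down to half

### The job

The dumplings in the tiered steamer are done. Push the gas lever of the ring under the steamer with a fingertip until it is fully shut (square across its pipe), and push the lever of the ring under the stock pot to half, midway between open and shut, without ever shutting that one off. Push gently, leave the main gas lever and everything else on the bench as they are, and finish with the hand clear.

Things in the scene. Friction and masses are not known exactly. Their poses are not given: they have to be found in the camera images.
- rig: Fixed gas pipework; dark 21 mm pipes, axis 60 mm above the bench. Origin on the bench under the tee. +x away from the robot, +y to its left (within 0.13 rad). The cross pipe runs each way along y to a cast-iron ring, its centre 440 mm from the tee (238 mm wide, 85 mm high). The supply leaves the tee along +x. Each brass valve body is 34 mm wide, ending 5 mm under its lever.
- lever_left (a joint): Gas lever of the left ring on the left half of the cross pipe; turns level about an upright axis; 18 mm wide, 10 mm thick, mid height 105 mm. rad: 0 = shut (square across the pipe, pointing to the rig's -x, at the robot), 1.571 = fully open (along the pipe, pointing to the rig's -y); stops at both; shutting is clockwise from above. Starts 1.15 to 1.57, stays where left; 4 N at 75 mm moves it.
- lever_right (a joint): Gas lever of the right ring on the right half of the cross pipe; turns level about an upright axis; 18 mm wide, 10 mm thick, mid height 105 mm. rad: 0 = shut (square across the pipe, pointing to the rig's -x, at the robot), 1.571 = fully open (along the pipe, pointing to the rig's -y); stops at both; shutting is clockwise from above. Starts 1.15 to 1.57, stays where left; 4 N at 75 mm moves it.
- lever_main (a joint): Main gas lever on the supply pipe, 200 mm beyond the tee, same shape; stays open: 1.571 = open (along the supply pipe, pointing to +x), 0 = shut. Leave it alone.
- lever_left_stem (a point): Fixed point on the turning axis of the left lever at its mid height; in the rig's frame (0, +115, 105) mm.
- lever_right_stem (a point): The same for the right lever; in the rig's frame (0, -115, 105) mm.
- lever_left_tip (a point): Middle of the free end of the left lever, 100 mm from its axis.
- lever_right_tip (a point): Middle of the free end of the right lever, 100 mm from its axis.
- ring_left (a point): Centre of the top of the left gas ring, in the rig's frame (0, 440, 85) mm.
- ring_right (a point): Centre of the top of the right gas ring, in the rig's frame (0, -440, 85) mm.
- steamer: Aluminium steamer: water pan, two tiers and a domed lid, with a small black knob, 240 mm wide (270 mm over its side handles), 208 mm high, standing on one of the two rings (either one); does not move. Origin: centre of its underside.
- pot: Steel stock pot with a flat lid, 180 mm wide (223 mm over its side handles), 155 mm high, on the other ring; does not move. Origin: centre of its underside.
- vinegar: Amber bottle, 60 mm wide, 190 mm high, beyond the left half of the cross pipe. Loose: leave it. Origin: centre of its underside.
- chilli_jar: Glass jar with a steel lid, 72 mm wide, 85 mm high, on the robot's side of the left pipe. Loose: leave it. Origin: centre of its underside.
- bowl: White bowl, 100 mm wide, 45 mm high, on the robot's side of the tee, between the two levers' swings. Loose: leave it. Origin: centre of its underside.
- spoons: Steel tumbler of spoons, 72 mm wide, 155 mm high with the spoon handles, beyond the right half of the cross pipe. Loose: leave it. Origin: centre of its underside.
- teacup: White cup, 72 mm wide, 65 mm high, on the robot's side of the right pipe. Loose: leave it. Origin: centre of its underside.
- spatula: Spatula lying flat along the supply pipe, just to its right, below 40 mm high. Loose: leave it. Origin: on the bench under its middle.

How it is judged:
At the end, for the whole second after the job is handed in: The lever of the ring under the steamer is within 0.12 rad (7 degrees) of shut; the lever of the ring under the stock pot is at 45 degrees, within 0.2 rad (11.5 degrees); the main lever is still open (((horizontal distance between steamer and ring_left below 0.1 m and value of joint lever_left below 0.12 rad and value of joint lever_right between 0.58 and 0.99 rad) or (horizontal distance between steamer and ring_right below 0.1 m and value of joint lever_right below 0.12 rad and value of joint lever_left between 0.58 and 0.99 rad)) and value of joint lever_main above 1.38 rad); the robot touches nothing.
It fails at once if the ring under the stock pot is shut off (lever within 0.3 rad of shut) ((horizontal distance between pot and ring_left below 0.1 m and value of joint lever_left below 0.3 rad) or (horizontal distance between pot and ring_right below 0.1 m and value of joint lever_right below 0.3 rad)).
It fails at once if the main lever is turned (below 1.38 rad) (value of joint lever_main below 1.38 rad).
It fails at once if a lever is forced (pushed with more than 40 N) (contact force between the fingers and lever_left above 40 N or contact force between the fingers and lever_right above 40 N).
It fails at once if a loose thing is moved by more than 30 mm, or lifted, or knocked over (distance of any of vinegar, chilli_jar, bowl, spoons, teacup, spatula from where it was at the start of the episode above 0.03 m or angle between any of vinegar, chilli_jar, bowl, spoons, teacup, spatula's own z axis and vertical above 0.5 rad).
It also fails if it takes over 56 s, if anything falls off the work surface, if the arm or the gripper's body presses on something with over 40 N, if the wrist force passes 120 N, or if a joint passes its speed limit or range.

### The arm

A 6-joint arm with a two-finger parallel gripper is mounted at the origin on the work surface. World frame = base frame: x ahead of the robot, y to its left, z up, the work surface at z = 0. Lengths are in m, angles in rad, forces in N, time in s.
With the tool pointing down it reaches from about 0.325 to 0.9 m from the base axis. Payload 6.1 kg.
Tool frame: the origin (TCP) lies midway between the tips of the shut fingers; the grasp point (between the pads) lies 19 mm behind it; y points along the fingers, x is the direction in which the jaws open and shut, and the axes are right-handed (so a half turn about y gives the same grasp; the last joint's range is limited). The gripper opens to 87 mm and grips with 3 to 60 N. Pads are 19 mm wide; open, the fingers measure 117 mm over their backs; the gripper's body (75 mm by 190 mm) begins 51 mm behind the grasp point.
Start: joints at [1.045, 0.22, 1.526, -0, 1.395, -0.126], TCP at [0.243, 0.576, 0.223] pointing down, gripper open.
Joint ranges: [-2.98, 2.98], [-0.91, 2.08], [0.09, 2.57], [-1.24, 4.39], [0.2, 2.65], [-2.68, 2.68]. Speed limits (rad/s): [2.57, 2.57, 3.01, 3.14, 3.14, 3.14].

### API

Orientations are given as a 3x3 rotation matrix whose columns are the frame's x, y, z axes.
In Python, from cell import read_state, eyes, close_job gives the robot as it stands. The module is installed in compiled form; this text tells all that it offers.
- The arm moves only by the shell command python3 -m creep 'ROWS' [FORCE]. ROWS is text: rows parted by semicolons, each of 7 numbers parted by spaces: the shift along the tool's x, y, z in units of 0.02 m (1.0 is 0.02 m), then the turn, a rotation vector about the tool's x, y, z in units of 0.08 rad (1.0 is 0.08 rad), then the opening, from -1 (shut) to 1 (fully open). In form: dx dy dz wx wy wz grip; .... A call has 1 to 8 rows; each row shifts and turns the pose as measured when the row begins, along the tool's axes as they then stand; what a row does not reach is not made up. A row lasts 1/12 s, in which the tool goes at most 41.7 mm and 7.16 degrees, less where a joint would pass 70% of its speed; a pose out of reach is approached as far as the arm can. A call with a number of a shift or a turn outside -1 to 1 is refused whole. A call with a gripper value outside its range is refused whole. The fingers move at their own pace and stop on an object; FORCE is the grip in N (left out, the last holds). Time passes only in rows, so rows that do not move let the fingers close. It gives the time, the measured TCP pose, the force and the opening at its end, in the units of the state.
- read_state(): the state, without advancing time (a new reading comes with each control period).
- eyes.get_image(name): name is "scene" or "top" or "wrist"; returns a dict with "frame" (400x640x3 uint8, red, green, blue), "z_map" (400x640 float32, m along the optical axis (not along the pixel's ray), 0 where there is no reading), "fx", "fy", "cx", "cy" (pixels), "D" ([k1, k2, p1, p2, k3] as OpenCV has them; the pictures are not rectified), "extrinsics" (4x4, takes a point from world to camera coordinates). Camera axes: x right, y down, z forward; pixel columns grow to the right and rows downward; lengths in m; the calibration is good to about 2 mm. A picture is of the moment at which its call begins.
- close_job(): hands the job in, once; it reports no verdict.
The state is a dict: "clock": time; "joint_positions": joint angles; "qvel": joint speeds; "effort": joint torques, N m; "position": TCP position; "eef_rot": TCP orientation; "ft_force": force on the tool from outside, world axes, zero at the start; "ft_torque": the same for the moment, N m; "finger_gap": opening from 0.0 (shut) to 1.0 (fully open).
Only numpy, scipy, OpenCV 4.12 (cv2) and the standard library are available. Lean on these libraries where they do the work, as an engineer would, in place of code of your own. Each camera call takes 0.05 s, during which the arm holds its last target. There are 200 camera calls.

## Working session

There is one attempt and no reset: what is moved stays moved. The work goes in short steps, Python scripts to look and compute and a shell command to move; the robot and the scene stay as the last step left them, time stands still between calls to the robot, and variables do not carry over. Pictures are saved under pics/ and viewed, about 8 in all and at most 12, crops included, and the job is handed in when it is done.

```bash
mkdir -p pics; cat > h.py <<'E'
import numpy as np, cv2
from cell import read_state, eyes
def snap(n,f=None):
    d=eyes.get_image(n); np.save('/tmp/%s.npy'%n,d,allow_pickle=True)
    if f: cv2.imwrite('pics/'+f,cv2.cvtColor(d['frame'],cv2.COLOR_RGB2BGR))
    return d
def load(n): return np.load('/tmp/%s.npy'%n,allow_pickle=True).item()
def K(d): return np.array([[d['fx'],0,d['cx']],[0,d['fy'],d['cy']],[0,0,1.]])
def ray(d,px):
    p=cv2.undistortPoints(np.array(px,float).reshape(-1,1,2),K(d),np.array(d['D'],float)).reshape(-1,2)
    E=np.array(d['extrinsics']);R,t=E[:3,:3],E[:3,3]
    return -R.T@t, np.c_[p,np.ones(len(p))]@R
def onz(d,px,z):
    o,r=ray(d,px); return o+r*((z-o[2])/r[:,2])[:,None]
def atdepth(d,px):
    o,r=ray(d,px); px=np.array(px,int).reshape(-1,2); return o+r*d['z_map'][px[:,1],px[:,0]][:,None]
def proj(d,P):
    E=np.array(d['extrinsics']);return cv2.projectPoints(np.array(P,float).reshape(-1,1,3),cv2.Rodrigues(E[:3,:3])[0],E[:3,3],K(d),np.array(d['D'],float))[0].reshape(-1,2)
E
python3 - <<'E'
from h import *
for n in('top','scene'):
    d=snap(n,n+'0.png'); print(n,ray(d,[[320,200]]))
s=read_state();print(s['clock'],s['position'],s['eef_rot'],s['finger_gap'],s['ft_force'])
E
```

```text
top (array([0.34154632, 0.03609079, 1.50747071]), array([[ 1.53863186e-01, -2.11875191e-04, -9.88107540e-01]]))
scene (array([1.2573106 , 0.58970281, 0.7756445 ]), array([[-0.62129663, -0.50547427, -0.59875149]]))
0.1 [0.24300011 0.57522992 0.22155084] [[ 3.89222428e-01 -8.51437920e-04 -9.21143407e-01]
 [ 9.21142199e-01 -1.50474081e-03  3.89223309e-01]
 [-1.71748156e-03 -9.99998505e-01  1.98616525e-04]] 0.9996240088235643 [-0.25505945 -0.07843507  0.00788535]
```

View pics/top0.png

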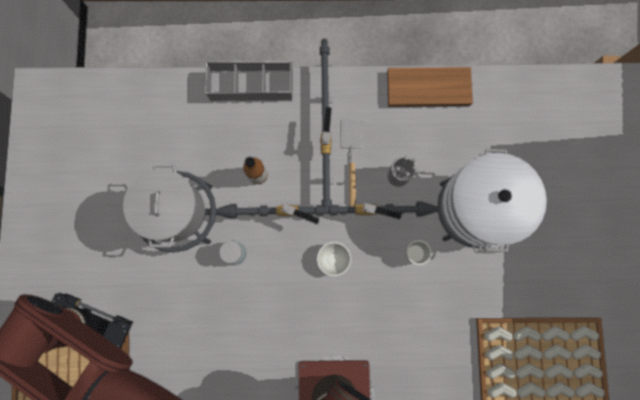

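View pics/scene0.png

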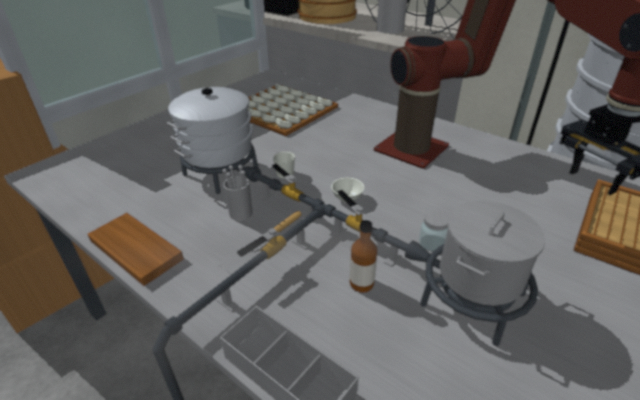

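The steamer is on the right ring (image 495,200) and the pot is on the left ring (160,207). Both levers, at about (283,209)→(318,220) and (362,208)→(402,214), point to -y. So the right lever gets shut and the left lever goes to half.

```bash
python3 - <<'E'
from h import *
d=load('top'); g=cv2.cvtColor(d['frame'],cv2.COLOR_RGB2GRAY).astype(float)
def cen(cols,lo,hi):
    out=[]
    for c in cols:
        r=np.arange(lo,hi); w=np.clip(100-g[lo:hi,c],0,None)
        if w.sum()>60: out.append((c,(w*r).sum()/w.sum()))
    return out
A=onz(d,cen(list(range(250,270))+list(range(335,350))+list(range(408,425)),200,220),.06)
g=g.T; S=[(b,a) for a,b in cen(range(60,95),315,336)]+[(b,a) for a,b in cen(range(160,195),315,336)]
S=onz(d,S,.06)
fa=np.polyfit(A[:,1],A[:,0],1); fs=np.polyfit(S[:,0],S[:,1],1)
print(fa,np.std(np.polyval(fa,A[:,1])-A[:,0]),fs,np.std(np.polyval(fs,S[:,0])-S[:,1]))
th=(np.arctan(fs[0])-np.arctan(fa[0]))/2
y=(fs[0]*fa[1]+fs[1])/(1-fs[0]*fa[0]); x=np.polyval(fa,y)
print('tee',x,y,'yaw',th)
ex=np.array([np.cos(th),np.sin(th)]);ey=np.array([-ex[1],ex[0]])
P=lambda X,Y,Z:[*(np.array([x,y])+X*ex+Y*ey),Z]
g=g.T
pts=[P(0,.115,.105),P(0,-.115,.105)]; print(np.array(pts)); px=proj(d,pts)
im=cv2.cvtColor(d['frame'],cv2.COLOR_RGB2BGR)[150:290,225:445]; im=cv2.resize(im,None,fx=3.6,fy=3.6,interpolation=cv2.INTER_CUBIC)
for p in px: cv2.circle(im,tuple(int(v) for v in (p-[225,150]+.5)*3.6),3,(0,0,255),-1)
cv2.imwrite('pics/crop.png',im)
# black handle tips
for n,px0,b in(('L',pts[0],(296,322,205,226)),('R',pts[1],(374,404,203,222))):
    m=g[b[2]:b[3],b[0]:b[1]]<38; ys,xs=np.nonzero(m)
    Q=onz(d,np.c_[xs+b[0],ys+b[2]],.108)[:,:2]-np.array(px0[:2]); q=np.c_[Q@ex,Q@ey]
    r=np.linalg.norm(q,axis=1); c=q.mean(0); print(n,len(q),'max r',r.max(),'angle',np.arctan2(-c[1],-c[0]))
# objects
for n,p in dict(vin=(255,165),jar=(232,252),bowl=(333,260),spoons=(403,169),cup=(418,252)).items(): print(n,onz(d,[p],dict(vin=.15,jar=.085,bowl=.045,spoons=.1,cup=.065)[n])[0])
print(min(g[205:222,374:404].ravel()))
E
```

```text
[-0.00862807  0.53566875] 0.001084392102456917 [0.00043343 0.01987149] 0.00045389516956301104
tee 0.5354952959541208 0.02010359120944758 yaw 0.0045306441086361395
[[ 0.53497427  0.13510241  0.105     ]
 [ 0.53601632 -0.09489523  0.105     ]]
L 82 max r 0.09438408834033607 angle 1.2252921780239105
R 110 max r 0.09748054505406234 angle 1.353442369047036
vin [0.6533746  0.21613438 0.15      ]
jar [0.4156803  0.28745513 0.085     ]
bowl [ 0.39159366 -0.00056813  0.045     ]
spoons [ 0.64911609 -0.20483425  0.1       ]
cup [ 0.41161049 -0.2457241   0.065     ]
14.0
```

View pics/crop.png

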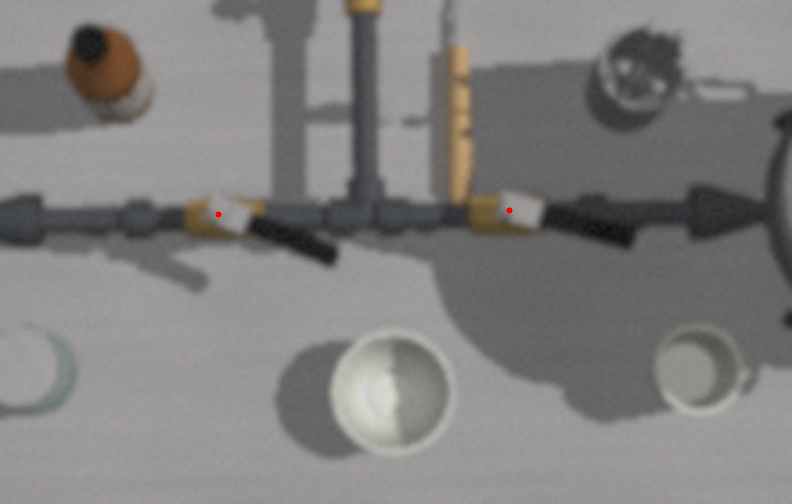

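The red dots land on both lever hubs, so the rig pose is good: tee at (0.5355, 0.020), yaw about 0. Left lever is at about 1.2 rad and right at about 1.33. Next I shut the fingers and square the tool so that dx = world +y and dz = world -x.

```bash
python3 -m creep '-1 0 0 0 -1 0 -1; -1 0 0 0 -1 0 -1; -1 0 0 0 -1 0 -1; -1 0 0 0 -1 0 -1; -1 0 0 0 -1 0 -1; -1 0 -0.3 0 0 0 -1; -1 0 -0.5 0 0 0 -1; -1 0 -0.5 0 0 0 -1' 20; python3 -c "
from h import *;print(read_state()['eef_rot'])"
```

```text
clock: 0.77
position: [0.2426, 0.4134, 0.2159]
eef_rot: [[-0.026, -0.007, -1.0], [1.0, -0.008, -0.026], [-0.008, -1.0, 0.007]]
ft_force: [1.3, 0.2, -0.1]
finger_gap: 0.478
[[-0.02639404 -0.00675602 -0.99962879]
 [ 0.99962081 -0.00802848 -0.02633956]
 [-0.00784754 -0.99994495  0.00696536]]
```

```bash
python3 -m creep '-1 0 -1 0 0 0 -1; -1 0 -1 0 0 0 -1; -1 0 -1 0 0 0 -1; -1 0 -1 0 0 0 -1; -1 0 -1 0 0 0 -1; -1 0 -1 0 0 0 -1; -1 0 -1 0 0 0 -1; -1 0 -1 0 0 0 -1'; python3 -m creep '-1 0 0 0 0 0 -1; -1 0 -1 0 0 0 -1; -1 0 -1 0 0 0 -1; -1 0 -1 0 0 0 -1; -1 0 -1 0 0 0 -1; -1 0 -1 0 0 0 -1; -1 0 -1 0 0 0 -1; -1 0 -1 0 0 0 -1'
```

```text
clock: 1.43
position: [0.4087, 0.2486, 0.2133]
eef_rot: [[-0.032, -0.011, -0.999], [0.999, -0.01, -0.032], [-0.01, -1.0, 0.011]]
ft_force: [0.7, 1.4, -0.6]
finger_gap: 0.008
clock: 2.1
position: [0.5573, 0.0831, 0.2097]
eef_rot: [[-0.03, -0.016, -0.999], [0.999, -0.01, -0.03], [-0.01, -1.0, 0.016]]
ft_force: [0.6, -0.1, 0.1]
finger_gap: 0.007
```

```bash
python3 -m creep '-0.6 0 0.2 0 0 0 -1; -0.6 0 0.2 0 0 0 -1; 0 0.8 0 0 0 0 -1; 0 0.8 0 0 0 0 -1; 0 0.8 0 0 0 0 -1; 0 0.8 0 0 0 0 -1; 0 0 0 0 0 0 -1'; python3 - <<'E'
from h import *
s=read_state();print(s['position']); d=snap('wrist','w1.png');print(ray(d,[[320,200]])); snap('top')
E
```

```text
clock: 2.68
position: [0.5488, 0.0508, 0.1413]
eef_rot: [[-0.023, -0.02, -1.0], [1.0, -0.011, -0.022], [-0.011, -1.0, 0.02]]
ft_force: [-0.3, -0.3, -0.8]
finger_gap: 0.002
[0.54883991 0.05081974 0.14128339]
(array([0.47012475, 0.05028433, 0.30508775]), array([[ 0.25601147, -0.00446691, -0.9669323 ]]))
```

View pics/w1.png

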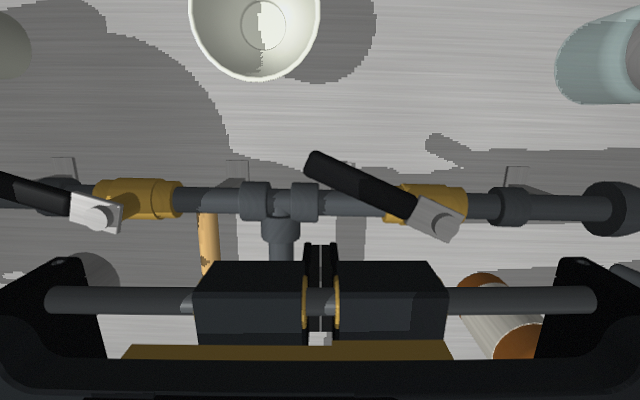

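Wrist view (image right = +y, up = -x): the left lever runs from its hub at (437,218) to its tip at (313,163). The closed fingers are at (320,290), just behind its free half.

```bash
python3 - <<'E'
from h import *
d=load('wrist')
a=onz(d,[(437,216),(313,163),(322,152),(305,175),(97,218),(305,250),(336,250)],.11);print(a.round(4))
v=a[1]-[.535,.135,.11];print(np.hypot(*v[:2]),np.arctan2(-v[1],-v[0]))
E
```

```text
[[ 0.5305  0.1262  0.11  ]
 [ 0.498   0.0444  0.11  ]
 [ 0.4911  0.0499  0.11  ]
 [ 0.5057  0.0395  0.11  ]
 [ 0.5382 -0.1001  0.11  ]
 [ 0.557   0.0401  0.11  ]
 [ 0.5564  0.061   0.11  ]]
0.097821400732326 1.1830227022058295
```

```bash
python3 -m creep '0.5 0.6 0 0 0 0 -1; 0 0.6 0 0 0 0 -1; 0 0.6 0 0 0 0 -1; 0 0.4 0 0 0 0 -1; 0 0 0 0 0 0 -1'
```

```text
clock: 3.2
position: [0.5522, 0.0624, 0.1004]
eef_rot: [[-0.024, -0.008, -1.0], [1.0, -0.011, -0.024], [-0.011, -1.0, 0.009]]
ft_force: [-1.5, -0.7, -0.7]
finger_gap: 0.006
```

```bash
python3 -m creep '0 0.25 0 0 0 0 -1; 0 0.05 0.25 0 0 0 -1; 0 0 0.25 0 0 0 -1; 0 0 0.25 0 0 0 -1; 0 0 0.25 0 0 0 -1; 0 0 0.25 0 0 0 -1; 0 0 0.25 0 0 0 -1; 0 0 0 0 0 0 -1'
```

```text
clock: 3.87
position: [0.5226, 0.0612, 0.0957]
eef_rot: [[-0.024, -0.0, -1.0], [1.0, -0.011, -0.024], [-0.011, -1.0, 0.001]]
ft_force: [0.3, -0.8, -1.4]
finger_gap: 0.007
```

```bash
python3 -m creep '0.05 0 0.25 0 0 0 -1; 0.05 0 0.25 0 0 0 -1; 0.05 0 0.25 0 0 0 -1; 0 0 0 0 0 0 -1'; python3 - <<'E'
from h import *
snap('wrist','w2.png')
E
```

```text
clock: 4.2
position: [0.5097, 0.0634, 0.0983]
eef_rot: [[-0.023, 0.009, -1.0], [1.0, -0.012, -0.023], [-0.012, -1.0, -0.009]]
ft_force: [2.1, -0.8, -1.3]
finger_gap: 0.009
```

View pics/w2.png

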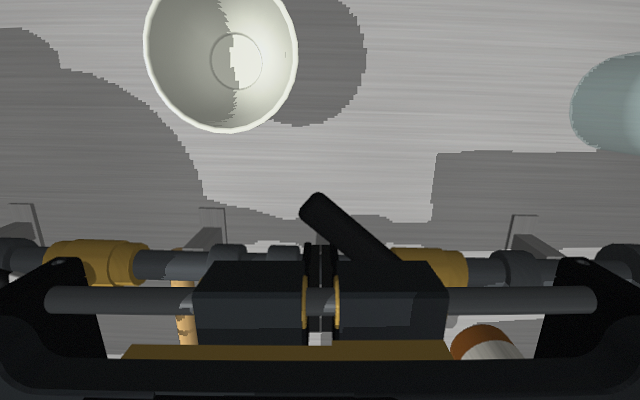

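The lever's free end is now at about (311,203), so it is turning.

```bash
cat > tip.py <<'E'
from h import *
import sys
d=load(sys.argv[1]); t=onz(d,[[float(sys.argv[2]),float(sys.argv[3])]],.11)[0]
s=np.array([.535,.135]) if sys.argv[4]=='L' else np.array([.536,-.095])
v=t[:2]-s;print(t.round(4),'r',np.hypot(*v),'ang',np.arctan2(-v[1],-v[0])-.0045)
E
python3 tip.py wrist 311 203 L
```

```text
[0.4723 0.0577 0.11  ] r 0.09953682819108924 ang 0.8851812784604829
```

```bash
python3 -m creep '0.14 0.1 0.14 0 0 0 -1; 0.14 0.05 0.14 0 0 0 -1; 0 0 0 0 0 0 -1'; python3 - <<'E'
from h import *
d=snap('wrist'); im=cv2.cvtColor(d['frame'],cv2.COLOR_RGB2BGR)[150:300,220:420]
cv2.imwrite('pics/w3.png',cv2.resize(im,None,fx=4,fy=4,interpolation=cv2.INTER_CUBIC))
E
```

```text
clock: 4.5
position: [0.5048, 0.0675, 0.0964]
eef_rot: [[-0.023, 0.011, -1.0], [1.0, -0.015, -0.023], [-0.015, -1.0, -0.01]]
ft_force: [0.0, -2.2, 1.5]
finger_gap: 0.003
```

View pics/w3.png

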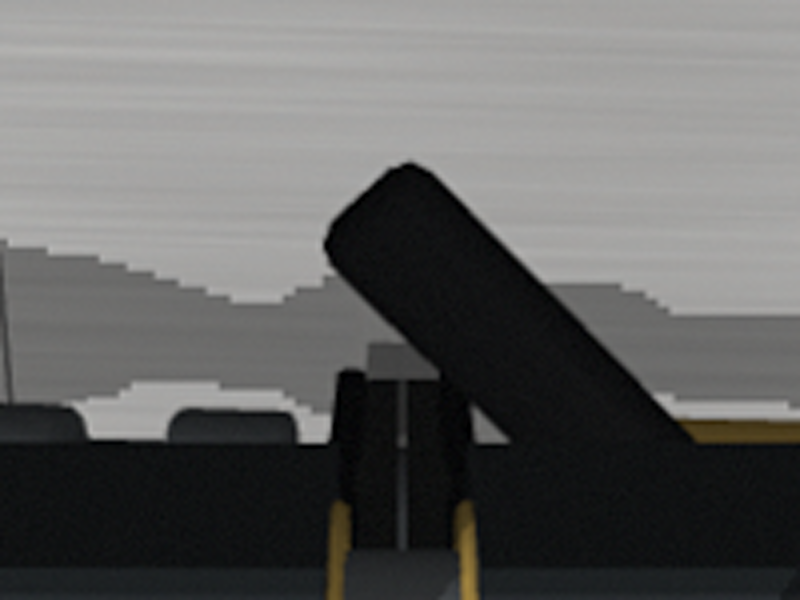

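Free end at crop (366,203), full image (311.5,200.7). The edges slope at about 46.5°, so the lever is close to half.

```bash
python3 tip.py wrist 311.5 200.7 L; python3 -m creep '-0.3 0 -0.3 0 0 0 -1; -0.5 0 -0.6 0 0 0 -1; -0.3 -0.5 -0.5 0 0 0 -1; 0 -1 -0.3 0 0 0 -1; 0 -1 0 0 0 0 -1; 0 -1 0 0 0 0 -1; 0 -1 0 0 0 0 -1; -1 -0.5 0 0 0 0 -1'
```

```text
[0.4656 0.0622 0.11  ] r 0.10060931415447025 ang 0.8049238093598986
clock: 5.22
position: [0.5325, 0.0303, 0.19]
eef_rot: [[-0.026, -0.019, -0.999], [1.0, -0.006, -0.026], [-0.005, -1.0, 0.02]]
ft_force: [0.5, -0.2, 0.4]
finger_gap: 0.004
```

Left lever is at about 0.80 rad. Now the right lever.

```bash
python3 -m creep '-1 0 -0.3 0 0 0 -1; -1 0 -0.3 0 0 0 -1; -1 0 -0.3 0 0 0 -1; -1 0 -0.3 0 0 0 -1; -1 0 0 0 0 0 -1; -1 0 0 0 0 0 -1; -1 0 0 0 0 0 -1; -1 0 0 0 0 0 -1'; python3 -m creep '-0.7 0 0 0 0 0 -1; -0.5 0 0 0 0 0 -1; 0 0.5 0 0 0 0 -1; 0 0.7 0 0 0 0 -1; 0 0.7 0 0 0 0 -1; 0 0 0 0 0 0 -1'
```

```text
clock: 5.88
position: [0.5607, -0.1328, 0.1877]
eef_rot: [[-0.032, -0.029, -0.999], [0.999, 0.005, -0.032], [0.006, -1.0, 0.029]]
ft_force: [0.7, 0.1, -0.5]
finger_gap: 0.003
clock: 6.38
position: [0.5586, -0.1598, 0.1437]
eef_rot: [[-0.027, -0.035, -0.999], [1.0, 0.011, -0.028], [0.012, -0.999, 0.035]]
ft_force: [0.3, 0.9, 0.1]
finger_gap: 0.001
```

```bash
python3 -m creep '0 0.6 0 0 0 0 -1; 0 0.6 0 0 0 0 -1; 0 0.6 0 0 0 0 -1; 0 0.6 0 0 0 0 -1; 0 0.2 0 0 0 0 -1; 0 0 0 0 0 0 -1'; python3 -c "
from h import *
snap('wrist','w4.png')"
```

```text
clock: 6.88
position: [0.5558, -0.1556, 0.0852]
eef_rot: [[-0.03, -0.038, -0.999], [0.999, 0.013, -0.031], [0.014, -0.999, 0.037]]
ft_force: [-0.3, -0.3, -0.6]
finger_gap: 0.002
```

View pics/w4.png

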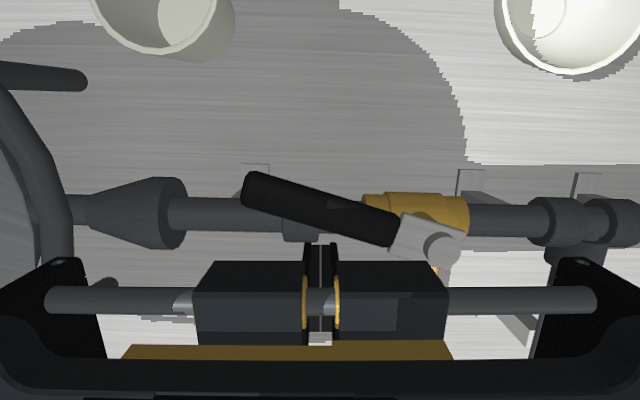

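Wrist view: the right lever runs from its hub (435,248) to its tip (247,187). The fingers at (320,270) are behind it on the +x side. Now I push.

```bash
python3 -m creep '0 -0.4 0.25 0 0 0 -1; 0 0 0.25 0 0 0 -1; 0 0 0.25 0 0 0 -1; 0 0 0.25 0 0 0 -1; 0 0 0.25 0 0 0 -1; 0 0 0.25 0 0 0 -1; 0 0 0.25 0 0 0 -1; 0 0 0.25 0 0 0 -1'; python3 -m creep '0 0 0.25 0 0 0 -1; 0 0 0.25 0 0 0 -1; 0.05 0 0.25 0 0 0 -1; 0 0 0 0 0 0 -1'
```

```text
clock: 7.6
position: [0.5248, -0.1598, 0.1033]
eef_rot: [[-0.029, -0.008, -1.0], [1.0, 0.006, -0.029], [0.006, -1.0, 0.007]]
ft_force: [6.2, -1.2, -2.8]
finger_gap: 0.005
clock: 7.93
position: [0.5144, -0.162, 0.1093]
eef_rot: [[-0.027, 0.011, -1.0], [1.0, -0.001, -0.027], [-0.002, -1.0, -0.011]]
ft_force: [0.1, -0.1, 0.5]
finger_gap: 0.003
```

The tip drifted up to z 0.109, so I'm checking before going on.

```bash
python3 -c "
from h import *
snap('wrist','w5.png')"
```

```text
(no output)
```

View pics/w5.png

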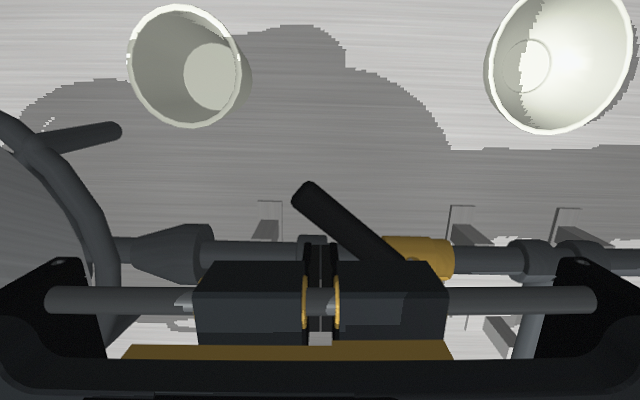

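The lever is at roughly 0.9 rad (tip at (303,193)) and the fingers are still behind it. I back off a little, lower the tip and continue.

```bash
python3 -m creep '-0.1 0 -0.2 0 0 0 -1; 0 0.5 0 0 0 0 -1; 0 0.3 0 0 0 0 -1; 0 0 0 0 0 0 -1'; python3 -m creep '0.1 0 0.25 0 0 0 -1; 0.1 0 0.25 0 0 0 -1; 0.1 0.05 0.25 0 0 0 -1; 0.15 0.05 0.25 0 0 0 -1; 0 0 0 0 0 0 -1'
```

```text
clock: 8.32
position: [0.5191, -0.1647, 0.0934]
eef_rot: [[-0.027, 0.012, -1.0], [1.0, -0.002, -0.027], [-0.002, -1.0, -0.012]]
ft_force: [0.0, 0.1, 0.6]
finger_gap: 0.009
clock: 8.73
position: [0.5016, -0.1569, 0.092]
eef_rot: [[-0.026, 0.021, -0.999], [1.0, -0.005, -0.026], [-0.005, -1.0, -0.021]]
ft_force: [0.0, -1.5, -1.2]
finger_gap: 0.008
```

Next along the arc towards (0.471, -0.119).

```bash
python3 -m creep '0.15 0 0.25 0 0 0 -1; 0.15 0 0.25 0 0 0 -1; 0.2 0.05 0.25 0 0 0 -1; 0.25 0.05 0.2 0 0 0 -1; 0.25 0 0.2 0 0 0 -1; 0.25 0 0.15 0 0 0 -1; 0 0 0 0 0 0 -1'
```

```text
clock: 9.32
position: [0.4779, -0.1346, 0.093]
eef_rot: [[-0.026, 0.034, -0.999], [1.0, -0.013, -0.026], [-0.014, -0.999, -0.034]]
ft_force: [0.8, -1.0, -0.2]
finger_gap: 0.005
```

```bash
python3 -m creep '0.2 0 0.1 0 0 0 -1; 0.2 0 0.1 0 0 0 -1; 0.2 0 0 0 0 0 -1; 0.15 0 0 0 0 0 -1; 0 0 0 0 0 0 -1'; python3 -c "
from h import *
snap('wrist','w6.png')"
```

```text
clock: 9.73
position: [0.472, -0.1194, 0.0929]
eef_rot: [[-0.026, 0.032, -0.999], [1.0, -0.016, -0.027], [-0.016, -0.999, -0.031]]
ft_force: [1.3, -2.2, 0.5]
finger_gap: 0.008
```

View pics/w6.png

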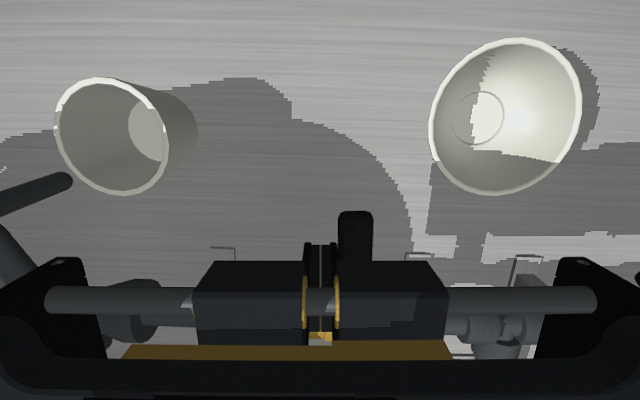

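```bash
python3 tip.py wrist 355 212 R; python3 -m creep '0.15 0 0 0 0 0 -1; 0.1 0 0 0 0 0 -1; 0 0 0 0 0 0 -1'
```

```text
[ 0.4361 -0.1036  0.11  ] r 0.10022151935067791 ang 0.08117198069936916
clock: 10.03
position: [0.4714, -0.1166, 0.0928]
eef_rot: [[-0.026, 0.03, -0.999], [0.999, -0.02, -0.027], [-0.021, -0.999, -0.03]]
ft_force: [0.8, -1.7, 1.0]
finger_gap: 0.004
```

```bash
python3 -m creep '0.15 0 0 0 0 0 -1; 0.12 0 0 0 0 0 -1; 0 0 0 0 0 0 -1'; python3 -m creep '0.15 0 0 0 0 0 -1; 0 0 0 0 0 0 -1'
```

```text
clock: 10.28
position: [0.4713, -0.1168, 0.0928]
eef_rot: [[-0.026, 0.03, -0.999], [0.999, -0.031, -0.027], [-0.032, -0.999, -0.029]]
ft_force: [0.7, -0.7, 0.2]
finger_gap: 0.005
clock: 10.45
position: [0.4711, -0.1169, 0.0928]
eef_rot: [[-0.026, 0.03, -0.999], [0.999, -0.037, -0.027], [-0.038, -0.999, -0.029]]
ft_force: [1.2, -0.8, 0.8]
finger_gap: 0.004
```

It no longer advances, so the lever is against its stop. I retreat and look.

```bash
python3 -m creep '-0.4 0 0 0 0 0 -1; -0.6 0 0 0 0 0 -1; -0.4 -0.6 0 0 0 0 -1; 0 -1 0 0 0 0 -1; 0 -1 0 0 0 0 -1; 0 -1 0 0 0 0 -1; 0 -1 0.5 0 0 0 -1; 0 -1 1 0 0 0 -1'; python3 -m creep '0 -1 1 0 0 0 -1; 0 -1 1 0 0 0 -1; 0 -0.5 1 0 0 0 -1; 0 0 0 0 0 0 -1; 0 0 0 0 0 0 -1'; python3 - <<'E'
from h import *
a=snap('wrist')
d=snap('top'); im=cv2.cvtColor(d['frame'],cv2.COLOR_RGB2BGR)[150:290,225:445]; im=cv2.resize(im,None,fx=3.6,fy=3.6,interpolation=cv2.INTER_CUBIC)
cv2.imwrite('pics/t2.png',im)
w=cv2.resize(cv2.cvtColor(a['frame'],cv2.COLOR_RGB2BGR),None,fx=1.25,fy=1.25);cv2.imwrite('pics/w7.png',w)
E
```

```text
clock: 11.12
position: [0.4323, -0.14, 0.1992]
eef_rot: [[-0.027, 0.008, -1.0], [0.999, -0.018, -0.027], [-0.018, -1.0, -0.008]]
ft_force: [0.5, 0.8, 1.1]
finger_gap: 0.008
clock: 11.53
position: [0.3679, -0.1411, 0.2539]
eef_rot: [[-0.027, 0.01, -1.0], [1.0, -0.014, -0.028], [-0.014, -1.0, -0.009]]
ft_force: [0.3, 0.4, -0.3]
finger_gap: 0.003
```

View pics/t2.png

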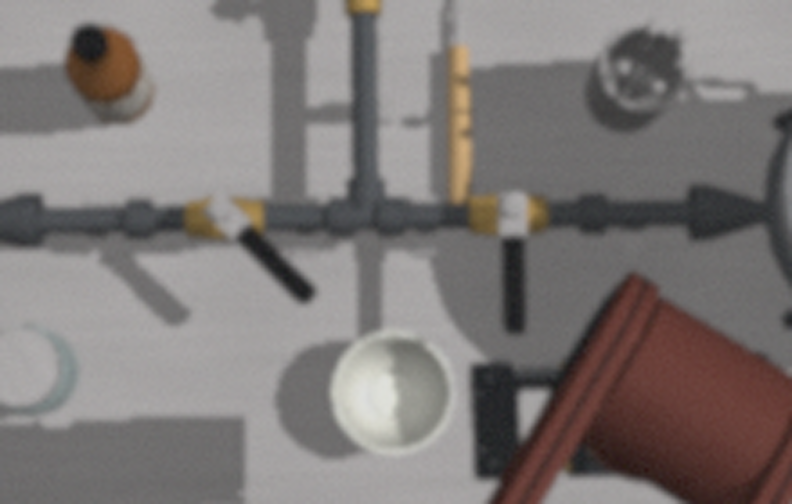

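View pics/w7.png

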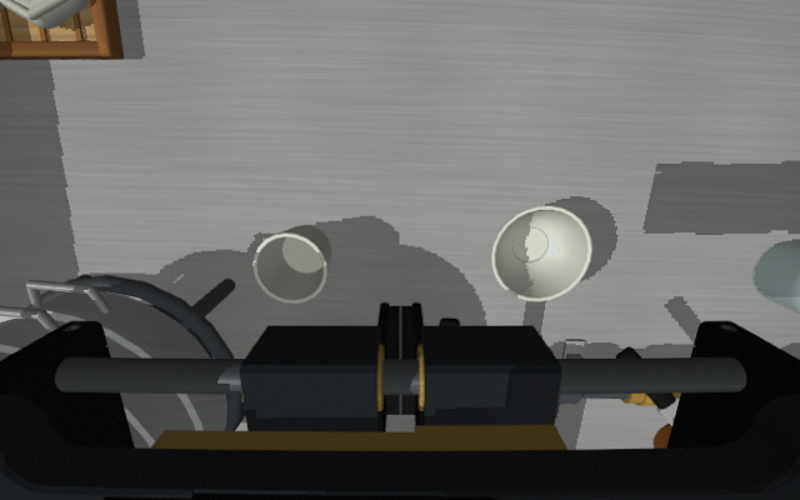

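Top view: the right lever points straight at the robot, (514,200)→(514,330), about 0 rad. The left lever, (222,212)→(307,293), is at about 0.8 rad. The visible loose things (bottle, spoons, bowl, spatula) have not moved, and the hand is at z 0.25, touching nothing.

```bash
python3 -c "
from cell import *
print(close_job())"
```

```text
the job is handed in; nothing more can be done
None
```

I shut the right lever, under the steamer, and set the left lever, under the stock pot, to half. I then handed the job in at about 11.6 s of the 56 s allowed.

- **Right lever:** the last top picture shows it square across the pipe, at about 0 rad. It stopped moving under the last pushes. The closest wrist measurement, 0.08 rad, was taken just before about 3 mm more of pushing.
- **Left lever:** about 0.80 rad by both the wrist and top views, where half is 0.785. My measurements never put it below that.
- **Force:** the highest wrist force I read was about 7 N. That is the reading at the end of each call, so brief peaks in between were not seen.
- **Everything else:** I never went near the main lever, but my last top crop left it out, so I did not check it again. The bowl, vinegar, spoons and the part of the spatula in view look unmoved in the top view. The arm hid the teacup there; the last wrist picture shows it upright, and the chilli jar looks in place.
- **Hand:** it finished about 0.25 m above the bench, clear of everything.

The fingertip drifted up to 109 mm, almost over the right lever's top, midway through that push. I backed off, lowered it and continued without slipping.

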